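# Lock the orange-screwed storage tier

### The job

Lock the sage storage tier that has the orange screw: take the flat driver from its dark wooden stand, seat its blade in the orange screw's slot and, keeping it seated, turn the screw clockwise (seen from above) until the slot lines up with the two white ridges on the lid. Then put the driver back in its stand, upright and fully down, and let go.

Things in the scene. Friction and masses are not known exactly. Their poses are not given: they have to be found in the camera images.
- driver: Flat driver, 127 mm tall, 70-140 g, upright in its stand. Origin: middle of the blade's tip; z up to the handle, x along the blade's width. Steel blade 28 (x) by 5 mm (y), 22 tall, lowest 4 mm 3.5 thick; 10 mm shaft; dark flange 46 mm across at 55-61 mm above the tip; red square handle 26 x 26 mm, flats facing x and y, at 61-123 mm: grip two flats about 97 mm up. Same after a half turn.
- stand: Fixed dark walnut block, 80 (x) by 60 (y) by 60 mm high, with an upright through slot 38 (x) by 16 mm (y) in its middle, chamfered 3 mm. Origin: centre of its underside on the table, z up. The driver hangs in it, flange resting on the block's top, blade along the slot (x), tip 5 mm above the table.
- slot (a point): Middle of the slot's mouth on top of the orange screw, 112 mm above the table; z up, x along the slot, turns with the screw. Round head 50 mm across, 16 mm above the lid; slot right across it, 9 mm wide, 11 deep, edges chamfered 3 mm. Screw in the middle of a fixed sage tier, 140 x 130 x 96 mm, two white ridges on its lid. A like tier with a blue screw is already locked.
- lock_screw (a joint): Turn of the orange screw in rad, growing clockwise seen from above. Starts between 0 and 0.35; at 1.40 the slot lines up with the white ridges (locked); hard stop at 1.45. Light friction (0.06 N m), stays where it is left. The blade has about 0.14 rad of play in the slot before it drives.
Not all that is in view belongs to the job. Leave any pink look-alike of the driver alone. Several things have the shape of the stand; the one meant has the colours described above.

How it is judged:
On the way, in this order (a step that is already met when the one before it is completed fails the run):
1. the driver's blade is seated in the orange screw's slot, the screw not yet turned far (z of driver in the frame of slot below -0.005 m and horizontal distance between driver and slot below 0.012 m and angle between the x axis of driver and the x axis of slot, either way round below 0.3 rad and value of joint lock_screw below 0.7 rad), for 0.1 s.
2. the screw is turned to the white ridges with the blade still seated in the slot (z of driver in the frame of slot below -0.005 m and horizontal distance between driver and slot below 0.012 m and value of joint lock_screw above 1.2 rad), for 0.1 s.
At the end, for the whole second after the job is handed in: The orange screw's slot lines up with the white ridges within about 11 degrees (joint above 1.2 rad), and the driver is back in its stand: within 15 mm of its middle, fully down (tip less than 12 mm above the table), upright within 10 degrees, at rest and released (value of joint lock_screw above 1.2 rad and horizontal distance between driver and stand below 0.015 m and height (world z) of driver below 0.012 m and angle between driver's own z axis and vertical below 0.17 rad and linear speed of driver below 0.03 m/s); the robot touches nothing.
It fails at once if the screw is driven while the blade is out of its slot (velocity of joint lock_screw above 0.1 rad/s and (z of driver in the frame of slot above 0.001 m or horizontal distance between driver and slot above 0.02 m)).
It also fails if it takes over 48 s, if anything falls off the work surface, if the arm or the gripper's body presses on something with over 40 N, if the wrist force passes 120 N, or if a joint passes its speed limit or range.

### The arm

A 6-joint arm with a two-finger parallel gripper is mounted at the origin on the work surface. World frame = base frame: x ahead of the robot, y to its left, z up, the work surface at z = 0. Lengths are in m, angles in rad, forces in N, time in s.
With the tool pointing down it reaches from about 0.3 to 0.95 m from the base axis. Payload 3.1 kg.
Tool frame: the origin (TCP) lies at the very end of the fingers, on their centre line; the grasp point (between the pads) lies 19 mm behind it (r.hold_point_z is the distance from the TCP to the grasp point, in m); z points along the fingers, y is the direction in which the jaws open and shut (so a half turn about z gives the same grasp; the last joint's range is limited). The gripper opens to 85 mm and grips with 20 to 120 N. Pads are 22 mm wide; open, the fingers measure 114 mm over their backs; the gripper's body (76 mm by 85 mm) begins 54 mm behind the grasp point. The pads swing forward as they close: fully open they stand 13 mm farther back than shut.
Start: joints at [-1.333, 0.308, 1.634, -0, 1.2, -0.07], TCP at [0.189, -0.596, 0.231] pointing down, gripper open.
Joint ranges: [-3.06, 3.06], [-0.79, 1.96], [0.05, 2.63], [-1.19, 4.34], [0.05, 2.64], [-2.94, 2.94]. Speed limits (rad/s): [2.79, 2.79, 3.14, 3.14, 3.14, 3.14].

### API

Orientations are given as a 3x3 rotation matrix whose columns are the frame's x, y, z axes.
In Python, from bench import r, optics gives the robot as it stands. The module is installed in compiled form; this text tells all that it offers.
- The arm moves only by the tool apply_moves, never from a script. Its argument "moves" is a list of rows, each an object with "gripper": the finger opening in cm, from 0 to 8.54; "slide": the shift along the world's x, y, z in cm, a list of three; "twist": the turn about the world's z in rad. A call has 1 to 10 rows; each row shifts and turns the pose as measured when the row begins; what a row does not reach is not made up. A row lasts 1/12 s, in which the tool goes at most 41.7 mm and 7.16 degrees, less where a joint would pass 70% of its speed; a pose out of reach is approached as far as the arm can. A call is refused whole if a number of a shift passes 4.17 or a number of a turn 0.125, either way. A call with a gripper value outside its range is refused whole. The fingers move at their own pace and stop on an object; the grip force is fixed at half the most. Time passes only in rows, so rows that do not move let the fingers close. It gives the time, the measured TCP pose, the force and the opening at its end, in the units of the state.
- r.observe(): the state, without advancing time (a new reading comes with each control period).
- optics.grab_frame(name): name is "side" or "top"; returns the picture (400x640x3 uint8, blue, green, red); there is no depth.
- optics.get_calibration(name): a dict with "K" (3x3 intrinsics, pixels), "k1" (the pictures are not rectified: a ray, as slopes to the right and down, at radius r is drawn at 1 + k1 r^2 times it, then the intrinsics apply), "position" and "rotation" of the camera in the world. Camera axes: x right, y up, looking along -z (the intrinsics and any distortion apply to the point x, -y, -z); pixel columns grow to the right and rows downward; lengths in m; the calibration is good to about 2 mm. A picture is of the moment at which its call begins. get_calibration takes no time and is no camera call.
- r.close_job(): hands the job in, once; it reports no verdict.
The state is a dict: "time_s": time; "joint_positions": joint angles; "dq": joint speeds; "joint_efforts": joint torques, N m; "tool_pos": TCP position; "eef_rot": TCP orientation; "ft_force": force on the tool from outside, world axes, zero at the start; "ft_torque": the same for the moment, N m; "gripper_width": opening from 0.0 (shut) to 1.0 (fully open).
Only numpy, scipy, OpenCV 4.12 (cv2) and the standard library are available. Lean on these libraries where they do the work, as an engineer would, in place of code of your own. Each camera call takes 0.05 s, during which the arm holds its last target. There are 200 camera calls.

## Working session

There is one attempt and no reset: what is moved stays moved. The work goes in short steps, Python scripts to look and compute and a tool call to move; the robot and the scene stay as the last step left them, time stands still between calls to the robot, and variables do not carry over. Pictures are saved under pics/ and viewed, about 8 in all and at most 12, crops included, and the job is handed in when it is done.

Besides the shell and the picture viewer there is one more tool, called after "Request:" as name([rows], argument=value, ...), one row to a line, values as JSON. apply_moves: Moves the arm, as the interface text tells. Its arguments: {"type":"object","properties":{"moves":{"type":"array","items":{"type":"object","properties":{"gripper":{"type":"number"},"slide":{"type":"array","items":{"type":"number"}},"twist":{"type":"number"}}}}},"required":["moves"]}

```bash
mkdir -p pics; python3 - <<'E'
from bench import r, optics
import cv2
for n in("top","side"):
    cv2.imwrite(f"pics/{n}0.png",optics.grab_frame(n)); c=optics.get_calibration(n); print(n,c)
s=r.observe(); print(s["time_s"],s["tool_pos"],s["eef_rot"],r.hold_point_z,s["gripper_width"])
E
```

```text
top {'K': array([[430.4784728 ,   0.        , 321.69635983],
       [  0.        , 430.4784728 , 202.22004615],
       [  0.        ,   0.        ,   1.        ]]), 'k1': -0.11988186803667304, 'position': array([ 0.4627126 , -0.02442851,  1.01788236]), 'rotation': array([[ 0.00255266,  0.99933433, -0.03639208],
       [-0.99979575,  0.00182085, -0.02012828],
       [-0.02004861,  0.03643603,  0.99913486]])}
side {'K': array([[367.58261509,   0.        , 322.25900383],
       [  0.        , 367.58261509, 201.94182463],
       [  0.        ,   0.        ,   1.        ]]), 'k1': -0.05974738579780029, 'position': array([0.29291783, 0.41134729, 0.51663298]), 'rotation': array([[-0.88914497,  0.32072253, -0.32643267],
       [-0.45714298, -0.58973837,  0.66575442],
       [ 0.02101257,  0.7411786 ,  0.67097896]])}
0.1 [ 0.18918304 -0.59490791  0.23016456] [[ 9.53007114e-01  3.02947590e-01 -4.45671385e-04]
 [ 3.02947860e-01 -9.53004992e-01  2.01956579e-03]
 [ 1.87095536e-04 -2.05967576e-03 -9.99997861e-01]] 0.0187 1.002945027945189
```

View pics/top0.png

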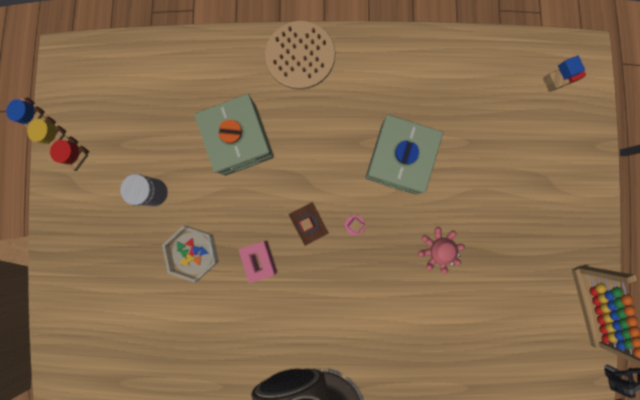

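View pics/side0.png

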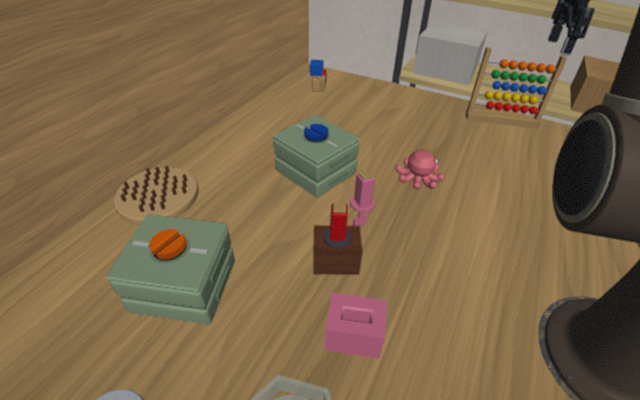

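The top picture shows the walnut stand with the driver at about (308,224), the orange screw at (230,132), and the pink decoys at (257,262) and (355,225). I'll zoom in on the first two.

```bash
python3 - <<'E'
import cv2,numpy as np
t=cv2.imread("pics/top0.png");s=cv2.imread("pics/side0.png")
f=lambda im,x,y,w,h:cv2.resize(im[y:y+h,x:x+w],(400,300),interpolation=cv2.INTER_CUBIC)
cv2.imwrite("pics/z0.png",np.vstack([np.hstack([f(t,280,198,60,45),f(t,190,90,92,69+0)]),np.hstack([f(s,300,190,100,75),f(s,110,205,140,105)])]))
E
```

```text
(no output)
```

View pics/z0.png

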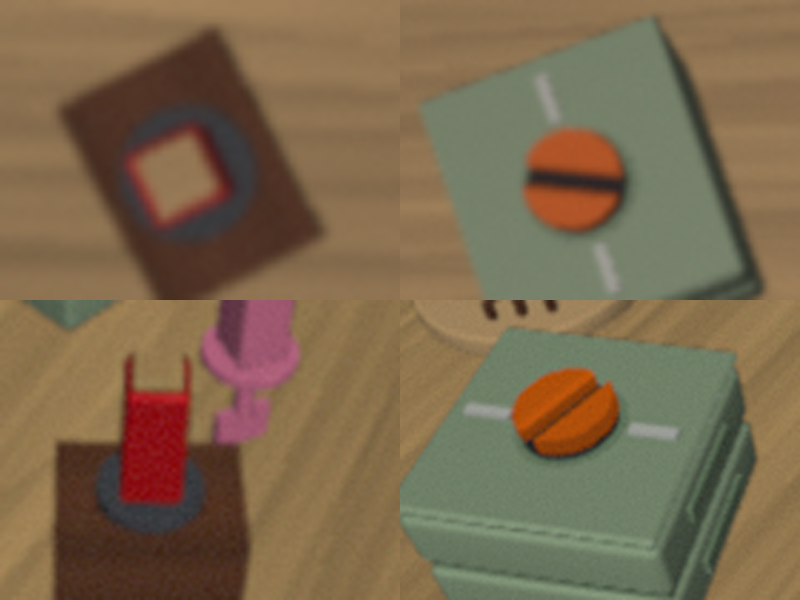

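```bash
cat > h.py <<'E'
import cv2,numpy as np
from bench import r,optics
def plane(n,px,z):
    c=optics.get_calibration(n);u=cv2.undistortPoints(np.float64(px).reshape(-1,1,2),c["K"],np.array([c["k1"],0,0,0.]))[:,0]
    d=np.c_[u[:,0],-u[:,1],-np.ones(len(u))]@c["rotation"].T
    return (c["position"]+d*((z-c["position"][2])/d[:,2])[:,None])[:,:2]
def proj(n,P):
    c=optics.get_calibration(n);q=(np.atleast_2d(P)-c["position"])@c["rotation"];u=np.c_[q[:,0],-q[:,1]]/-q[:,2:]
    u=u*(1+c["k1"]*(u**2).sum(1))[:,None];return u@np.diag(c["K"])[:2,None].repeat(2,1)*0+u*c["K"][0,0]+c["K"][:2,2]
def rect(P):
    (x,y),(w,h),a=cv2.minAreaRect((P*1000).astype(np.float32)); a=a if w>h else a+90
    return np.round([x,y,max(w,h),min(w,h),(a+90)%180-90],1)
E
python3 - <<'E'
from h import *
t=cv2.imread("pics/top0.png");hsv=cv2.cvtColor(t,cv2.COLOR_BGR2HSV)
def pts(m,x0,x1,y0,y1):
    k=np.zeros(m.shape,bool);k[y0:y1,x0:x1]=1
    y,x=np.nonzero(m&k);return np.c_[x,y].astype(float)
H,S,V=[hsv[...,i].astype(int) for i in range(3)]
for p in[(298,215),(320,235),(306,224),(230,132),(222,131),(243,133),(300,222),(262,200),(238,154)]: print(p,hsv[p[1],p[0]])
o=pts((H<15)&(S>170)&(V>120),205,255,110,160)
hull=cv2.convexHull(o.astype(np.float32));P=plane("top",hull[:,0],.112);print("screw",len(o),cv2.minEnclosingCircle((P*1000).astype(np.float32)))
m=np.zeros(t.shape[:2],np.uint8);cv2.fillConvexPoly(m,hull.astype(int),1)
sl=pts((m>0)&(V<90),205,255,110,160);print("slot",len(sl),rect(plane("top",sl,.112)))
rg=pts((S<50)&(V>130),210,255,95,160);W=plane("top",rg,.096);print("ridge",len(rg),rect(W))
st=pts((V<95),280,340,195,250);print("stand",len(st),rect(plane("top",cv2.convexHull(st.astype(np.float32))[:,0],.06)))
g=cv2.cvtColor(t,cv2.COLOR_BGR2HSV)
red=pts((S>165)&(V>80)&((H<8)|(H>172)),285,330,205,245);print("red",len(red),rect(plane("top",red,.132)))
tan=pts((V>125),296,318,212,238);print("tan",len(tan),rect(plane("top",tan,.132)))
# side checks
s=cv2.imread("pics/side0.png");h2=cv2.cvtColor(s,cv2.COLOR_BGR2HSV);H,S,V=[h2[...,i].astype(int) for i in range(3)]
o=pts((H<15)&(S>170)&(V>100),140,195,222,265);P=plane("side",cv2.convexHull(o.astype(np.float32))[:,0],.108);print("side screw",rect(P))
E
```

```text
(298, 215) [ 10 139  79]
(320, 235) [ 10 138  76]
(306, 224) [ 16 110 148]
(230, 132) [ 4 92 58]
(222, 131) [ 4 76 54]
(243, 133) [ 47  46 111]
(300, 222) [  7 147 142]
(262, 200) [ 17 110 146]
(238, 154) [ 24  16 155]
screw 287 ((648.3560180664062, 192.86285400390625), 24.299129486083984)
slot 66 [648.1 192.3  46.2   6.5  83.7]
ridge 133 [643.5 200.6 119.9  61.8  37.7]
stand 760 [450.8  25.   76.6  59.8  26.9]
red 1 [446.   11.2   0.    0.  -90. ]
tan 117 [443.3  34.2  43.2  22.6 -53. ]
side screw [650.5 195.4  57.6  51.2  -4.2]
```

```bash
python3 - <<'E'
from h import *
print(proj("top",[[.4508,.025,.132],[.4508,.025,.06],[.648,.193,.112]]))
def box(c,a,lx,ly,z):
    R=np.array([[np.cos(a),-np.sin(a)],[np.sin(a),np.cos(a)]]);q=np.array([[1,1],[1,-1],[-1,-1],[-1,1]])*[lx/2,ly/2]@R.T+c
    return np.c_[q,np.full(4,z)]
sc=np.array([.6483,.193]);st=np.array([.4508,.025]);D=np.pi/180
out=[]
for n in("top","side"):
    im=cv2.imread(f"pics/{n}0.png");k=8;big=cv2.resize(im,None,fx=k,fy=k,interpolation=cv2.INTER_CUBIC)
    for B,col in[(box(st,27.*D,.08,.06,.06),(0,255,0)),(box(st,27*D,.026,.026,.132),(255,255,0)),(box(st,27*D,.026,.026,.066),(255,0,255)),(box(sc,84*D,.05,.009,.112),(0,255,255)),(box(sc,19.5*D,.1,.006,.098),(255,0,0))]:
        cv2.polylines(big,[((proj(n,B)+.5)*k).astype(int)],True,col,1)
    for p,w in((st,52),(sc,64)):
        x,y=proj(n,[*p,.09])[0]; w=int(w*(1 if n=="top" else 1.3))
        x0,y0=int((x-w/2)*k),int((y-w*.375)*k);out.append(cv2.resize(big[y0:y0+int(w*.75*k),x0:x0+w*k],(400,300),interpolation=cv2.INTER_AREA))
cv2.imwrite("pics/ov.png",np.vstack([np.hstack(out[:2]),np.hstack(out[2:])]))
E
```

```text
[[306.30147338 223.6414025 ]
 [308.10594972 223.21192048]
 [229.1524988  131.18657511]]
```

View pics/ov.png

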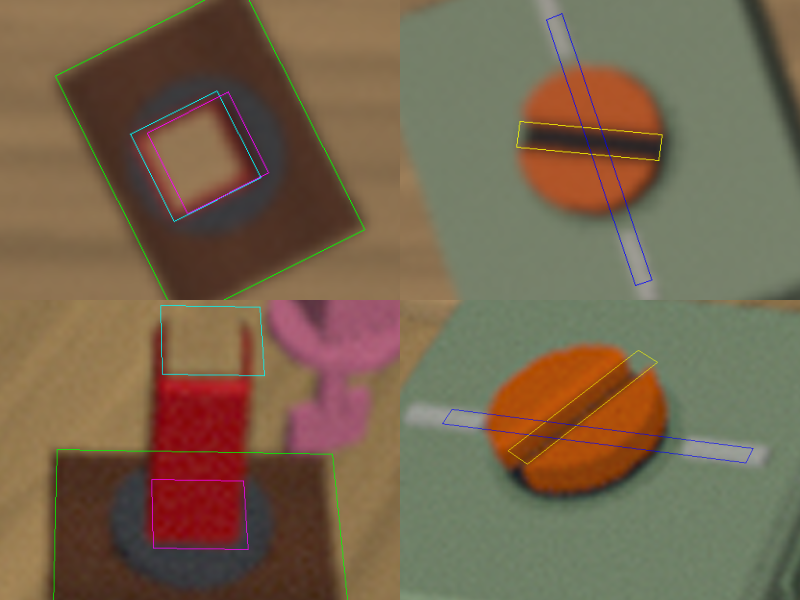

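The overlays fit to about 2 mm. The driver is at about (0.451, 0.025) with its blade at 27°, and the screw is at about (0.649, 0.194) with its slot at 84° and the ridges at 19.5°. I'll put the jaws along the driver's x axis (27°) and move there now.

Request:
apply_moves([
  {"gripper": 6,"slide": [1.6,3.8,0],"twist": 0.11},
  {"gripper": 6,"slide": [1.6,3.8,0],"twist": 0.11},
  {"gripper": 6,"slide": [1.6,3.8,0],"twist": 0.11},
  {"gripper": 6,"slide": [1.6,3.8,0],"twist": 0.11},
  {"gripper": 6,"slide": [1.6,3.8,0],"twist": 0.11},
  {"gripper": 6,"slide": [1.6,3.8,0],"twist": 0.11},
  {"gripper": 6,"slide": [1.6,3.8,0],"twist": 0.11},
  {"gripper": 6,"slide": [1.6,3.8,0],"twist": 0.11},
  {"gripper": 6,"slide": [1.6,3.8,0],"twist": 0.11},
  {"gripper": 6,"slide": [1.6,3.8,0],"twist": 0.11},
])

```text
time_s: 0.93
tool_pos: [0.3428, -0.2126, 0.2236]
eef_rot: [[0.126, 0.992, -0.005], [0.992, -0.126, 0.002], [0.002, -0.005, -1.0]]
ft_force: [1.0, 0.4, 0.9]
gripper_width: 0.702
```

Request:
apply_moves([
  {"slide": [1.6,3.6,0],"twist": 0.1},
  {"slide": [1.6,3.6,0],"twist": 0.1},
  {"slide": [1.6,3.6,0],"twist": 0.1},
  {"slide": [1.6,3.6,0],"twist": 0.1},
  {"slide": [1.6,3.6,0],"twist": 0.1},
  {"slide": [1.6,3.6,0],"twist": 0.1},
  {"slide": [0.5,1,0],"twist": 0},
  {"slide": [0,0,0]},
  {"slide": [0,0,0]},
])

```text
invalid input at $.moves[0]: expected keys gripper, slide, twist
```

Request:
apply_moves([
  {"gripper": 6,"slide": [1.6,3.6,0],"twist": 0.1},
  {"gripper": 6,"slide": [1.6,3.6,0],"twist": 0.1},
  {"gripper": 6,"slide": [1.6,3.6,0],"twist": 0.1},
  {"gripper": 6,"slide": [1.6,3.6,0],"twist": 0.1},
  {"gripper": 6,"slide": [1.6,3.6,0],"twist": 0.1},
  {"gripper": 6,"slide": [1.6,3.6,0],"twist": 0.1},
  {"gripper": 6,"slide": [0.8,1.5,0],"twist": 0},
  {"gripper": 6,"slide": [0,0,0],"twist": 0},
  {"gripper": 6,"slide": [0,0,0],"twist": 0},
])

```text
time_s: 1.68
tool_pos: [0.4479, 0.0389, 0.2223]
eef_rot: [[-0.496, 0.868, -0.004], [0.868, 0.496, 0.001], [0.003, -0.003, -1.0]]
ft_force: [-0.7, 0.2, 0.5]
gripper_width: 0.702
```

Request:
apply_moves([
  {"gripper": 6,"slide": [0.3,-1.4,-1],"twist": -0.05},
  {"gripper": 6,"slide": [0,0,-3],"twist": 0},
  {"gripper": 6,"slide": [0,0,-1],"twist": 0},
  {"gripper": 6,"slide": [0,0,0],"twist": 0},
])

```text
time_s: 2.02
tool_pos: [0.4502, 0.0214, 0.1716]
eef_rot: [[-0.448, 0.894, -0.003], [0.894, 0.448, -0.0], [0.001, -0.002, -1.0]]
ft_force: [0.3, -0.1, -0.3]
gripper_width: 0.701
```

```bash
python3 - <<'E'
from h import *
s=r.observe();p=s["tool_pos"];R=s["eef_rot"];print(p,np.degrees(np.arctan2(R[1][1],R[0][1])))
out=[]
for n in("top","side"):
    im=optics.grab_frame(n);cv2.imwrite(f"pics/{n}1.png",im);x,y=proj(n,[.451,.025,.12])[0].astype(int)
    out.append(cv2.resize(im[y-50:y+50,x-65:x+65],(400,308),interpolation=cv2.INTER_CUBIC))
cv2.imwrite("pics/g.png",np.hstack(out))
E
```

```text
[0.45015959 0.02142938 0.1716148 ] 26.614557177659687
```

View pics/g.png

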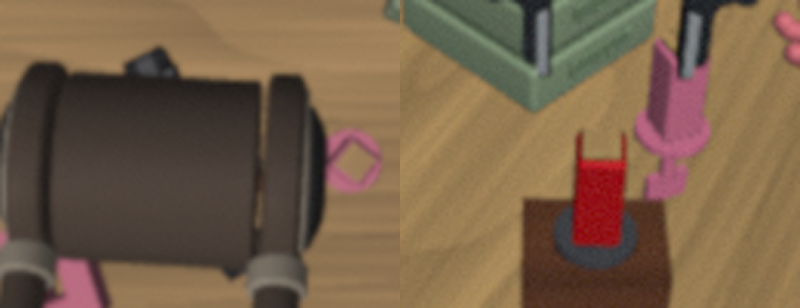

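The jaws straddle the driver, so I'm going down.

Request:
apply_moves([
  {"gripper": 6,"slide": [0.05,0.4,-2],"twist": 0},
  {"gripper": 6,"slide": [0,0,-3],"twist": 0},
  {"gripper": 6,"slide": [0,0,-3],"twist": 0},
  {"gripper": 6,"slide": [0,0,-1],"twist": 0},
  {"gripper": 6,"slide": [0,0,0],"twist": 0},
  {"gripper": 6,"slide": [0,0,0],"twist": 0},
])

```text
time_s: 2.62
tool_pos: [0.4591, 0.0231, 0.0895]
eef_rot: [[-0.445, 0.896, 0.017], [0.896, 0.445, -0.001], [-0.009, 0.015, -1.0]]
ft_force: [-0.6, 0.2, 0.3]
gripper_width: 0.697
```

Request:
apply_moves([
  {"gripper": 6,"slide": [-0.8,0.2,-0.6],"twist": 0},
  {"gripper": 6,"slide": [0,0,0],"twist": 0},
  {"gripper": 6,"slide": [0,0,0],"twist": 0},
  {"gripper": 6,"slide": [0,0,0],"twist": 0},
])

```text
time_s: 2.95
tool_pos: [0.4541, 0.0249, 0.0877]
eef_rot: [[-0.444, 0.896, 0.025], [0.896, 0.444, -0.002], [-0.013, 0.022, -1.0]]
ft_force: [0.1, -0.4, -0.6]
gripper_width: 0.699
```

Request:
apply_moves([
  {"gripper": 6,"slide": [-0.3,0,-0.4],"twist": 0.01},
  {"gripper": 6,"slide": [0,0,0],"twist": 0},
  {"gripper": 0,"slide": [0,0,0],"twist": 0},
  {"gripper": 0,"slide": [0,0,0],"twist": 0},
  {"gripper": 0,"slide": [0,0,0],"twist": 0},
  {"gripper": 0,"slide": [0,0,0],"twist": 0},
  {"gripper": 0,"slide": [0,0,0],"twist": 0},
  {"gripper": 0,"slide": [0,0,0],"twist": 0},
  {"gripper": 0,"slide": [0,0,0],"twist": 0},
])

```text
time_s: 3.7
tool_pos: [0.4528, 0.0247, 0.0859]
eef_rot: [[-0.454, 0.89, 0.03], [0.891, 0.455, -0.002], [-0.015, 0.026, -1.0]]
ft_force: [-0.2, 0.5, 1.2]
gripper_width: 0.298
```

Request:
apply_moves([
  {"gripper": 0,"slide": [0,0,1],"twist": 0},
  {"gripper": 0,"slide": [0,0,2],"twist": 0},
  {"gripper": 0,"slide": [0,0,3],"twist": 0},
  {"gripper": 0,"slide": [0,0,3],"twist": 0},
  {"gripper": 0,"slide": [0,0,3],"twist": 0},
  {"gripper": 0,"slide": [0,0,2],"twist": 0},
  {"gripper": 0,"slide": [0,0,2],"twist": 0},
  {"gripper": 0,"slide": [0,0,0],"twist": 0},
  {"gripper": 0,"slide": [0,0,0],"twist": 0},
])

```text
time_s: 4.45
tool_pos: [0.4477, 0.0254, 0.2545]
eef_rot: [[-0.454, 0.891, 0.025], [0.891, 0.454, -0.001], [-0.012, 0.022, -1.0]]
ft_force: [-0.8, 0.0, -2.2]
gripper_width: 0.3
```

Request:
apply_moves([
  {"gripper": 0,"slide": [2.2,1.85,0],"twist": 0.11},
  {"gripper": 0,"slide": [2.2,1.85,0],"twist": 0.11},
  {"gripper": 0,"slide": [2.2,1.85,0],"twist": 0.11},
  {"gripper": 0,"slide": [2.2,1.85,0],"twist": 0.11},
  {"gripper": 0,"slide": [2.2,1.85,0],"twist": 0.11},
  {"gripper": 0,"slide": [2.2,1.85,0],"twist": 0.11},
  {"gripper": 0,"slide": [2.2,1.85,0],"twist": 0.11},
  {"gripper": 0,"slide": [2.2,1.85,0],"twist": 0.11},
  {"gripper": 0,"slide": [1,0.8,0],"twist": 0.06},
  {"gripper": 0,"slide": [0,0,0],"twist": 0},
])

```text
time_s: 5.28
tool_pos: [0.6305, 0.1873, 0.2361]
eef_rot: [[-0.993, 0.115, -0.006], [0.115, 0.993, 0.008], [0.007, 0.007, -1.0]]
ft_force: [-1.5, -1.6, -0.2]
gripper_width: 0.301
```

Request:
apply_moves([
  {"gripper": 0,"slide": [1.0,0.4,-1],"twist": 0},
  {"gripper": 0,"slide": [0.8,0.2,-1],"twist": 0.01},
  {"gripper": 0,"slide": [0,0,0],"twist": 0},
  {"gripper": 0,"slide": [0,0,0],"twist": 0},
])

```text
time_s: 5.62
tool_pos: [0.6444, 0.1921, 0.2078]
eef_rot: [[-0.994, 0.107, -0.02], [0.107, 0.994, 0.004], [0.02, 0.002, -1.0]]
ft_force: [0.4, 0.2, -1.6]
gripper_width: 0.293
```

```bash
python3 - <<'E'
from h import *
s=r.observe();p=s["tool_pos"];R=np.array(s["eef_rot"]);print(p,np.degrees(np.arctan2(R[1][1],R[0][1])),R[:,2])
im=optics.grab_frame("side");cv2.imwrite("pics/side2.png",im)
k=8;big=cv2.resize(im,None,fx=k,fy=k,interpolation=cv2.INTER_CUBIC)
tip=p+.081*R[:,2]; yv=R[:,1];xv=R[:,0]
def pl(P,c): cv2.polylines(big,[((proj("side",np.array(P))+.5)*k).astype(int)],True,c,2)
for h in(0,.022):
  b=tip-h*R[:,2]; pl([b+.014*yv+.0025*xv,b-.014*yv+.0025*xv,b-.014*yv-.0025*xv,b+.014*yv-.0025*xv],(0,255,0))
a=np.radians(84);u=np.array([np.cos(a),np.sin(a),0]);v=np.array([-u[1],u[0],0]);c=np.array([.6493,.194,.112])
pl([c+.025*u+.0045*v,c-.025*u+.0045*v,c-.025*u-.0045*v,c+.025*u-.0045*v],(0,255,255))
x,y=proj("side",[.649,.194,.14])[0];w=100
cv2.imwrite("pics/s.png",cv2.resize(big[int((y-40)*k):int((y+35)*k),int((x-50)*k):int((x+50)*k)],(800,600)))
E
```

```text
[0.64440146 0.19213198 0.20782162] 83.85119796363236 [-0.0198161   0.00423579 -0.99979467]
```

View pics/s.png

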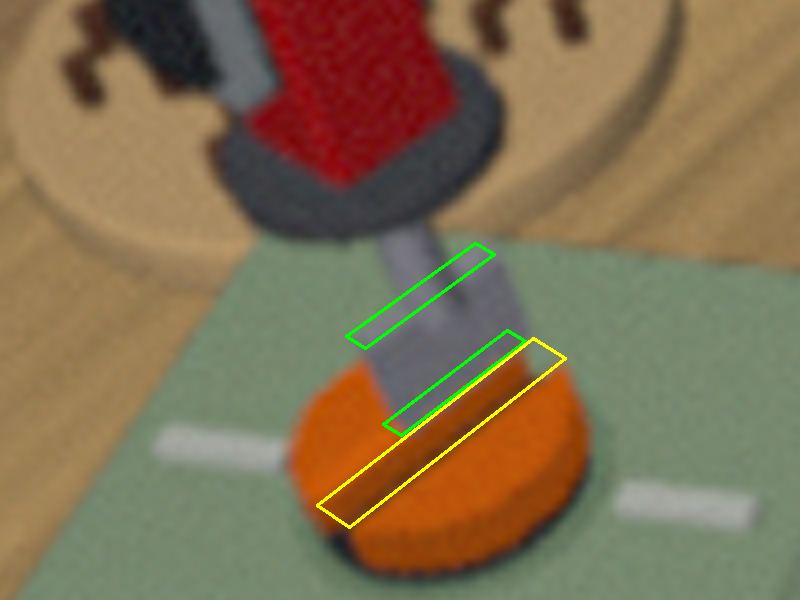

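Request:
apply_moves([
  {"gripper": 0,"slide": [0.6,0.15,0],"twist": 0},
  {"gripper": 0,"slide": [0,0,0],"twist": 0},
  {"gripper": 0,"slide": [0,0,0],"twist": 0},
])

```text
time_s: 5.92
tool_pos: [0.6491, 0.1921, 0.208]
eef_rot: [[-0.994, 0.109, -0.022], [0.109, 0.994, 0.003], [0.022, 0.001, -1.0]]
ft_force: [-0.5, -0.3, -0.8]
gripper_width: 0.3
```

Request:
apply_moves([
  {"gripper": 0,"slide": [0.2,0.2,-0.5],"twist": 0},
  {"gripper": 0,"slide": [0,0,-0.5],"twist": 0},
  {"gripper": 0,"slide": [0,0,0],"twist": 0},
  {"gripper": 0,"slide": [0,0,0],"twist": 0},
])

```text
time_s: 6.25
tool_pos: [0.6521, 0.194, 0.1995]
eef_rot: [[-0.994, 0.11, -0.018], [0.11, 0.994, 0.004], [0.018, 0.002, -1.0]]
ft_force: [0.3, 0.1, -0.5]
gripper_width: 0.299
```

Request:
apply_moves([
  {"gripper": 0,"slide": [-0.2,0,-0.5],"twist": 0},
  {"gripper": 0,"slide": [-0.05,0,-0.5],"twist": 0},
  {"gripper": 0,"slide": [0,0,0],"twist": 0},
  {"gripper": 0,"slide": [0,0,0],"twist": 0},
])

```text
time_s: 6.58
tool_pos: [0.6511, 0.1942, 0.1901]
eef_rot: [[-0.994, 0.11, -0.013], [0.11, 0.994, 0.005], [0.013, 0.003, -1.0]]
ft_force: [0.5, 0.4, -0.3]
gripper_width: 0.298
```

Request:
apply_moves([
  {"gripper": 0,"slide": [-0.05,0,-0.4],"twist": 0},
  {"gripper": 0,"slide": [-0.05,0,-0.4],"twist": 0},
  {"gripper": 0,"slide": [0,0,0],"twist": 0},
  {"gripper": 0,"slide": [0,0,0],"twist": 0},
])

```text
time_s: 6.92
tool_pos: [0.652, 0.1944, 0.1843]
eef_rot: [[-0.994, 0.11, -0.008], [0.11, 0.994, 0.005], [0.008, 0.005, -1.0]]
ft_force: [2.0, 0.3, -0.9]
gripper_width: 0.302
```

```bash
cat > v.py <<'E'
from h import *
import sys
im=optics.grab_frame("side");s=r.observe();print(s["tool_pos"],s["ft_force"])
x,y=proj("side",[.649,.194,.13])[0].astype(int);cv2.imwrite(sys.argv[1],cv2.resize(im[y-36:y+36,x-48:x+48],(640,480),interpolation=cv2.INTER_CUBIC))
E
python3 v.py pics/s2.png
```

```text
[0.65195399 0.19439829 0.18407979] [ 1.61122961  0.83904253 -0.89555456]
```

View pics/s2.png

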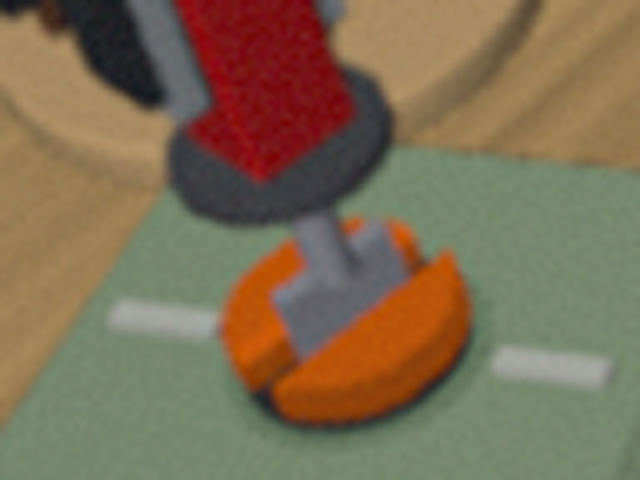

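The blade is seated in the slot, about 8 mm deep. Next I turn it clockwise.

Request:
apply_moves([
  {"gripper": 0,"slide": [0.05,0,-0.1],"twist": -0.06},
  {"gripper": 0,"slide": [0,0,0],"twist": -0.06},
  {"gripper": 0,"slide": [0,0,0],"twist": -0.06},
  {"gripper": 0,"slide": [0,0,0],"twist": -0.06},
  {"gripper": 0,"slide": [0,0,0],"twist": 0},
])

```text
time_s: 7.38
tool_pos: [0.6538, 0.1935, 0.1825]
eef_rot: [[-0.936, 0.352, -0.004], [0.352, 0.936, 0.005], [0.005, 0.003, -1.0]]
ft_force: [0.9, -0.6, 0.5]
gripper_width: 0.295
```

Request:
apply_moves([
  {"gripper": 0,"slide": [-0.05,0,0],"twist": -0.07},
  {"gripper": 0,"slide": [0,0,0],"twist": -0.07},
  {"gripper": 0,"slide": [0,0,0],"twist": -0.07},
  {"gripper": 0,"slide": [0,0,0],"twist": -0.07},
  {"gripper": 0,"slide": [0,0,0],"twist": -0.07},
  {"gripper": 0,"slide": [0,0,0],"twist": 0},
])

```text
time_s: 7.88
tool_pos: [0.6533, 0.1926, 0.1825]
eef_rot: [[-0.755, 0.655, -0.002], [0.655, 0.755, 0.004], [0.004, 0.001, -1.0]]
ft_force: [0.4, -0.2, 0.6]
gripper_width: 0.295
```

Request:
apply_moves([
  {"gripper": 0,"slide": [-0.1,0.05,0],"twist": -0.07},
  {"gripper": 0,"slide": [-0.05,0.05,0],"twist": -0.07},
  {"gripper": 0,"slide": [0,0,0],"twist": -0.07},
  {"gripper": 0,"slide": [0,0,0],"twist": -0.07},
  {"gripper": 0,"slide": [0,0,0],"twist": -0.07},
  {"gripper": 0,"slide": [0,0,0],"twist": 0},
])

```text
time_s: 8.38
tool_pos: [0.6525, 0.1921, 0.1825]
eef_rot: [[-0.488, 0.873, 0.0], [0.873, 0.488, 0.0], [0.0, 0.0, -1.0]]
ft_force: [-0.8, -0.5, 0.6]
gripper_width: 0.297
```

Request:
apply_moves([
  {"gripper": 0,"slide": [0,0.1,0],"twist": -0.07},
  {"gripper": 0,"slide": [0,0,0],"twist": -0.06},
  {"gripper": 0,"slide": [0,0,0],"twist": -0.05},
  {"gripper": 0,"slide": [0,0,0],"twist": -0.04},
  {"gripper": 0,"slide": [0,0,0],"twist": 0},
  {"gripper": 0,"slide": [0,0,0],"twist": 0},
])

```text
time_s: 8.88
tool_pos: [0.6521, 0.1919, 0.1824]
eef_rot: [[-0.3, 0.954, -0.001], [0.954, 0.3, -0.002], [-0.002, -0.002, -1.0]]
ft_force: [1.2, -0.0, 1.1]
gripper_width: 0.297
```

```bash
python3 v.py pics/s3.png; python3 -c "
from bench import r
print(r.observe()['ft_torque'])"
```

```text
[0.6520691  0.19191858 0.18235622] [ 0.71219246 -1.36724328 -0.07328963]
[ 0.0324587  -0.15932947  0.0148043 ]
```

View pics/s3.png

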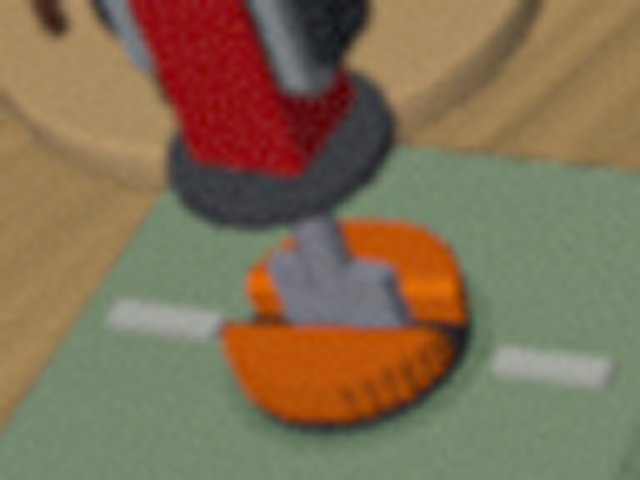

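The slot is still a few degrees short of the ridges because of play in the slot, so I'll turn about 0.1 rad more.

Request:
apply_moves([
  {"gripper": 0,"slide": [0,0,0],"twist": -0.05},
  {"gripper": 0,"slide": [0,0,0],"twist": -0.05},
  {"gripper": 0,"slide": [0,0,0],"twist": -0.03},
  {"gripper": 0,"slide": [0,0,0],"twist": 0},
  {"gripper": 0,"slide": [0,0,0],"twist": 0},
])

```text
time_s: 9.35
tool_pos: [0.6518, 0.1918, 0.1823]
eef_rot: [[-0.179, 0.984, -0.002], [0.984, 0.179, -0.003], [-0.002, -0.003, -1.0]]
ft_force: [0.4, 0.6, 1.0]
gripper_width: 0.299
```

```bash
python3 v.py pics/s4.png; python3 -c "
from bench import r
print(r.observe()['ft_torque'])"
```

```text
[0.65183793 0.19176825 0.18231033] [ 0.97043078 -0.45109046  0.59989268]
[-0.07374582 -0.17766863  0.0552147 ]
```

View pics/s4.png

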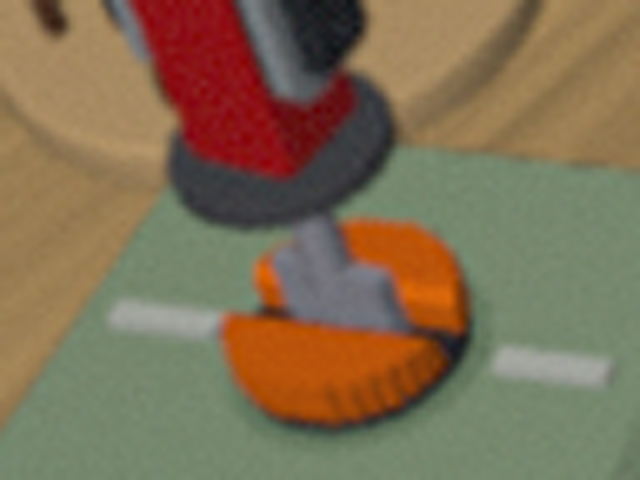

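The slot now lines up with the ridges (6.4° against 7.4° in the picture). I'll release the contact and lift.

Request:
apply_moves([
  {"gripper": 0,"slide": [0,0,0.2],"twist": 0.06},
  {"gripper": 0,"slide": [0,0,0.5],"twist": 0},
  {"gripper": 0,"slide": [0,0,0.8],"twist": 0},
  {"gripper": 0,"slide": [0,0,1],"twist": 0},
  {"gripper": 0,"slide": [0,0,1.5],"twist": 0},
  {"gripper": 0,"slide": [0,0,1.5],"twist": 0},
  {"gripper": 0,"slide": [0,0,0],"twist": 0},
])

```text
time_s: 9.98
tool_pos: [0.6478, 0.1917, 0.2376]
eef_rot: [[-0.24, 0.971, -0.012], [0.971, 0.24, -0.004], [-0.0, -0.013, -1.0]]
ft_force: [0.8, 0.5, -1.3]
gripper_width: 0.295
```

Request:
apply_moves([
  {"gripper": 0,"slide": [-2.4,-2.05,0],"twist": 0.03},
  {"gripper": 0,"slide": [-2.4,-2.05,0],"twist": 0.03},
  {"gripper": 0,"slide": [-2.4,-2.05,0],"twist": 0.03},
  {"gripper": 0,"slide": [-2.4,-2.05,0],"twist": 0.03},
  {"gripper": 0,"slide": [-2.4,-2.05,0],"twist": 0.03},
  {"gripper": 0,"slide": [-2.4,-2.05,0],"twist": 0.03},
  {"gripper": 0,"slide": [-2.4,-2.05,0],"twist": 0.03},
  {"gripper": 0,"slide": [-1.5,-1.2,0],"twist": 0.02},
  {"gripper": 0,"slide": [0,0,0],"twist": 0},
  {"gripper": 0,"slide": [0,0,0],"twist": 0},
])

```text
time_s: 10.82
tool_pos: [0.4563, 0.0329, 0.2377]
eef_rot: [[-0.463, 0.886, -0.007], [0.886, 0.463, -0.003], [0.001, -0.008, -1.0]]
ft_force: [0.5, -0.7, -1.1]
gripper_width: 0.302
```

Request:
apply_moves([
  {"gripper": 0,"slide": [-0.5,-0.8,-1],"twist": -0.01},
  {"gripper": 0,"slide": [-0.2,0,-2],"twist": 0},
  {"gripper": 0,"slide": [-0.2,0,-2],"twist": 0},
  {"gripper": 0,"slide": [-0.2,0,-1.5],"twist": 0},
  {"gripper": 0,"slide": [0,0,0],"twist": 0},
  {"gripper": 0,"slide": [0,0,0],"twist": 0},
])

```text
time_s: 11.32
tool_pos: [0.4493, 0.0252, 0.1703]
eef_rot: [[-0.453, 0.892, 0.0], [0.892, 0.453, -0.002], [-0.002, -0.001, -1.0]]
ft_force: [-0.2, -0.2, -0.4]
gripper_width: 0.299
```

Request:
apply_moves([
  {"gripper": 0,"slide": [0.05,0,-1],"twist": 0},
  {"gripper": 0,"slide": [0,0,-0.8],"twist": 0},
  {"gripper": 0,"slide": [0,0,0],"twist": 0},
  {"gripper": 0,"slide": [0,0,0],"twist": 0},
])

```text
time_s: 11.65
tool_pos: [0.4527, 0.0256, 0.1519]
eef_rot: [[-0.453, 0.891, 0.004], [0.891, 0.453, -0.002], [-0.004, 0.002, -1.0]]
ft_force: [0.3, -0.6, -0.8]
gripper_width: 0.295
```

```bash
sed 's/.649,.194,.13/.451,.025,.08/' v.py > v2.py; python3 v2.py pics/s5.png
```

```text
[0.45253179 0.02560563 0.15191518] [-0.0359409  -0.56434056 -0.73233229]
```

View pics/s5.png

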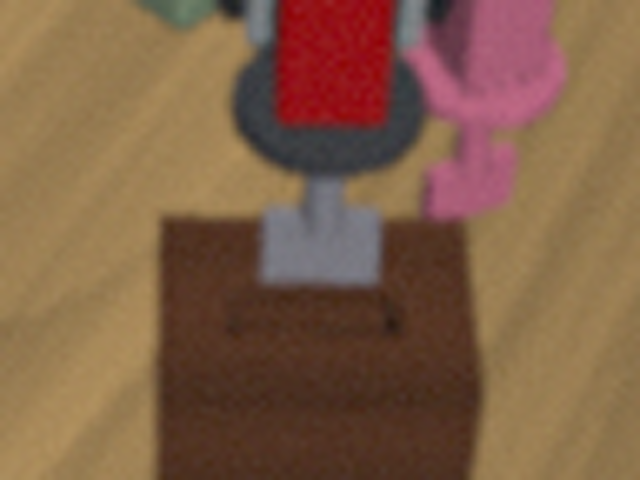

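The blade is over the stand's slot within about 2 mm. I'm lowering it.

Request:
apply_moves([
  {"gripper": 0,"slide": [0,0,-0.8],"twist": 0},
  {"gripper": 0,"slide": [0,0,-0.8],"twist": 0},
  {"gripper": 0,"slide": [-0.05,0,-0.8],"twist": 0},
  {"gripper": 0,"slide": [-0.1,0,-0.8],"twist": 0},
  {"gripper": 0,"slide": [0,0,0],"twist": 0},
])

```text
time_s: 12.12
tool_pos: [0.4524, 0.0256, 0.1185]
eef_rot: [[-0.453, 0.891, 0.008], [0.891, 0.453, -0.003], [-0.006, 0.005, -1.0]]
ft_force: [-0.7, 0.9, -0.7]
gripper_width: 0.296
```

Request:
apply_moves([
  {"gripper": 0,"slide": [-0.05,0,-0.8],"twist": 0},
  {"gripper": 0,"slide": [-0.1,0,-0.8],"twist": 0},
  {"gripper": 0,"slide": [-0.1,0,-0.7],"twist": 0},
  {"gripper": 0,"slide": [0,0,-0.4],"twist": 0},
  {"gripper": 0,"slide": [0,0,0],"twist": 0},
  {"gripper": 0,"slide": [0,0,0],"twist": 0},
])

```text
time_s: 12.62
tool_pos: [0.4486, 0.0255, 0.0873]
eef_rot: [[-0.453, 0.891, 0.005], [0.891, 0.453, -0.003], [-0.005, 0.003, -1.0]]
ft_force: [0.7, -0.2, -0.5]
gripper_width: 0.292
```

Request:
apply_moves([
  {"gripper": 0,"slide": [0.1,0,-0.15],"twist": 0},
  {"gripper": 0,"slide": [0,0,0],"twist": 0},
  {"gripper": 6,"slide": [0,0,0],"twist": 0},
  {"gripper": 6,"slide": [0,0,0],"twist": 0},
  {"gripper": 6,"slide": [0,0,0],"twist": 0},
  {"gripper": 6,"slide": [0,0,0],"twist": 0},
  {"gripper": 6,"slide": [0,0,0],"twist": 0},
  {"gripper": 6,"slide": [0,0,0],"twist": 0},
])

```text
time_s: 13.28
tool_pos: [0.4527, 0.0255, 0.0881]
eef_rot: [[-0.453, 0.891, 0.011], [0.891, 0.453, -0.003], [-0.007, 0.009, -1.0]]
ft_force: [-0.6, -0.6, 0.6]
gripper_width: 0.701
```

Request:
apply_moves([
  {"gripper": 6,"slide": [0,0,1],"twist": 0},
  {"gripper": 6,"slide": [0,0,2],"twist": 0},
  {"gripper": 6,"slide": [0,0,3],"twist": 0},
  {"gripper": 6,"slide": [0,0,3],"twist": 0},
  {"gripper": 6,"slide": [0,0,3],"twist": 0},
  {"gripper": 6,"slide": [0,0,2],"twist": 0},
  {"gripper": 6,"slide": [-1.5,-3,0],"twist": 0},
  {"gripper": 6,"slide": [-1.5,-3,0],"twist": 0},
  {"gripper": 6,"slide": [0,0,0],"twist": 0},
  {"gripper": 6,"slide": [0,0,0],"twist": 0},
])

```text
time_s: 14.12
tool_pos: [0.4207, -0.0358, 0.2423]
eef_rot: [[-0.456, 0.89, 0.017], [0.89, 0.456, -0.005], [-0.012, 0.013, -1.0]]
ft_force: [1.0, -0.5, -0.2]
gripper_width: 0.705
```

```bash
python3 - <<'E'
from h import *
im=optics.grab_frame("side");s=r.observe();print(s["tool_pos"],s["time_s"],s["ft_force"])
a=im[190:290,280:410];b=im[215:285,115:220]
cv2.imwrite("pics/f.png",np.hstack([cv2.resize(a,(400,308),interpolation=3),cv2.resize(b,(400,308),interpolation=3)]))
E
```

```text
[ 0.42073069 -0.03568755  0.24217339] 14.1667 [0.12949654 0.52023225 0.59740679]
```

View pics/f.png

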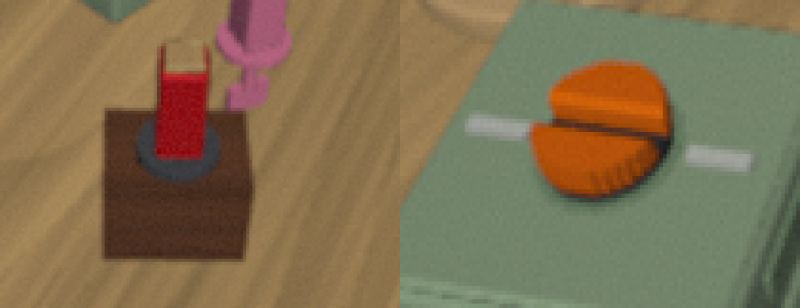

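The driver is upright with its flange on the block, and the slot lines up with the ridges. I'm handing the job in.

```bash
python3 -c "
from bench import r
print(r.close_job())"
```

```text
the job is handed in; nothing more can be done
None
```

The sage tier's orange screw is turned to the white ridges, and the flat driver is back in its walnut stand and released. I handed the job in at about 14 s; the interface gives no verdict.

- **Turning the screw:** I seated the blade about 8–9 mm deep in the slot. The first turn stopped a few degrees short because of play, so I turned about 0.1 rad more. With the blade still in, the slot's edge sloped 6.4° in the side picture against 7.4° for the ridges. The joint value can't be read directly; from the pictures I put it at about 1.38 rad.
- **Final checks:** The last picture shows the driver upright, with its flange down on the block and the slot still in line with the ridges. The gripper was open and clear, with the TCP 0.24 m up, and wrist forces were about 2 N or less in every reading.
- **Off from plan:** The tool tilted by up to 1.7° during vertical moves. The side and top cameras also disagreed by about 2–3 mm on the screw's position. Both stayed within the clearance of the slots.

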